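# Hold the running hand mixer in the batching cup

## Task

I am about to pour the glaze into the batching cup on the scale: take the cordless hand mixer out of its stand, lower its head well down inside that cup, and only then squeeze its dead-man switch bar fully home and keep it squeezed. Hold the mixer upright with its head clear of the cup's wall and floor, so that the scale reads true, do not run it anywhere else, and leave the cup and the things round about where they stand. Finish like this, still holding the mixer with the switch fully in; do not put it down or let go.

Things in the scene. Friction and masses are not known exactly. Their poses are not given: they have to be found in the camera images.
- mixer_grip (a point): Middle of the hand mixer's grip, on its long axis: whitish stick 198 mm tall (top 35 mm above this point), body 39 mm in diameter, 0.19 to 0.29 kg, loose in its stand, lifts straight up. z up along the axis. On the +x side the black switch bar (15 wide, 46 tall, face 29 mm from the axis, 23 when in), on the -x side a flat grey strip (18 wide, 48 tall, face at 21 mm); 50 mm across both.
- mixer_tip (a point): Middle of the underside of the mixer's head, the foot of the mixer, 163 mm below mixer_grip on the long axis; z up along the mixer. The caged head is 23.5 mm in diameter and 21 mm tall; the steel shaft above it is 11 mm thick up to 112 mm above the foot; the body widens from 119 to 128 mm.
- switch_bar (a joint): Travel of the mixer's sprung dead-man switch bar, m: 0 out (off), 0.006 fully home (running). It slides straight into the body and springs back when let go. The spring is preloaded: the bar does not move below about 15 N and is home from about 21 N, so a grip of 6 to 11 N carries the mixer with the switch off and one of 30 N or more runs it.
- mixer_stand: Fixed parking stand: round dark steel base, 124 mm in diameter, 10.5 mm high, and a bent 8 mm rod rising behind to an open ring 141 mm up (146 at most), in which the mixer's cone rests, foot 18 mm above the table. Origin on the table below the ring's centre. The ring is 31 mm wide inside, so the head passes up through it, with a 20 mm gap on the stand's -x side.
- mixing_cup: The batching cup: open buff stoneware beaker, loose, empty, the only vessel standing on the scale's pan. 78 mm in diameter at the rim, 76 mm tall, inner floor 7 mm above its underside; inside it is about 52 mm wide in the upper half, narrowing to about 44 mm near the floor. Origin at the centre of its underside, z up.
- scale: Fixed bench scale, black, 215 x 165 mm, top of its square steel pan 28 mm above the table; keys and display on its -x edge. Origin on the table below its middle; the pan's centre is 28 mm towards +x.
- glaze_cup: Neighbour: clear plastic cup with dry glaze, 75 mm wide, 72 mm tall, on the table behind the work. Leave it. Origin at its underside.
- bottle_small: Neighbour: small white and blue bottle, 67 mm wide, 156 mm tall, on the table behind the work. Leave it. Origin at its underside.
- loop_tool: Neighbour: trimming loop tool with wooden handle lying on the table between stand and scale, 170 mm long, 13 mm high. Leave it. Origin at its underside.
- rubber_kidney: Neighbour: flat kidney-shaped scraper, 63 x 100 x 8 mm, lying to the right. Leave it. Origin at its underside.
Mind the look-alikes: they are no part of the job. What is shaped like the part that bears mixer_grip but orange is not meant. Leave any purple look-alike of the mixing_cup alone.

How it is judged:
On the way, in this order (a step that is already met when the one before it is completed fails the run):
1. the mixer is lifted out of its stand with the switch off (distance of mixer_tip from where it was at the start of the episode above 0.05 m and value of joint switch_bar below 0.003 m), for 0.2 s.
2. its head is well down inside the cup on the scale, the switch still off (horizontal distance between mixer_tip and mixing_cup below 0.017 m and z of mixer_tip in the frame of mixing_cup between 0.008 and 0.05 m and value of joint switch_bar below 0.003 m), for 0.2 s.
3. the switch is squeezed fully home in the cup (horizontal distance between mixer_tip and mixing_cup below 0.017 m and z of mixer_tip in the frame of mixing_cup between 0.008 and 0.05 m and value of joint switch_bar above 0.005 m), for 0.5 s.
At the end, for the whole second after the job is handed in: Held by the gripper alone, upright within 10 degrees and still; head's middle within 17 mm of the cup's axis, 26 mm or more below the rim, not touching the cup; switch bar in by over 5 of its 6 mm; cup upright, within 15 mm of where it stood (all of step 3 and angle between mixing_cup's own z axis and vertical below 0.09 rad and distance of mixing_cup from where it was at the start of the episode below 0.015 m and angle between mixer_tip's own z axis and vertical below 0.17 rad and contact force between the fingers and mixer above 5 N and contact force between mixer and mixing_cup below 0.3 N and linear speed of mixer below 0.02 m/s); the arm keeps its last pose, push and grip.
It fails at once if the switch is pressed in (4 mm or more) while the mixer is away from its stand and its head is not inside the cup (value of joint switch_bar above 0.004 m and distance of mixer_tip from where it was at the start of the episode above 0.02 m and not (horizontal distance between mixer_tip and mixing_cup below 0.024 m and z of mixer_tip in the frame of mixing_cup below 0.06 m)).
It fails at once if the cup is shoved over 20 mm or tipped (distance of mixing_cup from where it was at the start of the episode above 0.02 m or angle between mixing_cup's own z axis and vertical above 0.25 rad).
It fails at once if a neighbouring thing is shoved away by more than 30 mm (distance of any of glaze_cup, bottle_small, loop_tool, rubber_kidney from where it was at the start of the episode above 0.03 m).
It also fails if it takes over 48 s, if anything falls off the work surface, if the arm or the gripper's body presses on something with over 40 N, if the wrist force passes 120 N, or if a joint passes its speed limit or range.

## Robot

A 6-joint arm with a two-finger parallel gripper is mounted at the origin on the work surface; the furniture and walls round the work are solid. World frame = base frame: x ahead of the robot, y to its left, z up, the work surface at z = 0. Lengths are in m, angles in rad, forces in N, time in s.
With the tool pointing down it reaches from about 0.225 to 0.875 m from the base axis. Payload 3.4 kg.
Tool frame: the origin (TCP) lies at the very end of the fingers, on their centre line; the grasp point (between the pads) lies manip.pinch_z behind it (manip.pinch_z is the distance from the TCP to the grasp point, in m); z points along the fingers, y is the direction in which the jaws open and shut (so a half turn about z gives the same grasp; the last joint's range is limited). The gripper opens to 85 mm and grips with 20 to 120 N. Pads are 22 mm wide; open, the fingers measure 114 mm over their backs; the gripper's body (76 mm by 85 mm) begins 54 mm behind the grasp point. The pads swing forward as they close: fully open they stand 13 mm farther back than shut.
Start: joints at [0.981, 0.276, 1.505, -0, 1.361, -0.121], TCP at [0.26, 0.513, 0.205] pointing down, gripper open.
Joint ranges: [-2.89, 2.89], [-0.75, 2.08], [0.22, 2.7], [-1.18, 4.32], [0.11, 2.71], [-2.7, 2.7]. Speed limits (rad/s): [2.57, 2.57, 3.14, 3.14, 3.14, 3.14].

## Interface

Orientations are given as a unit quaternion [w, x, y, z].
In Python, from rig import manip, imaging, workorder gives the robot as it stands.
- The arm moves only by the tool apply_moves, never from a script. Its argument "moves" is one flat list of numbers, 7 for each row, row after row: the finger opening in m, from 0 to 0.0854, then the shift along the tool's x, y, z in m, then the turn, a rotation vector about the tool's x, y, z in rad. In form: [jaw, tx, ty, tz, rx, ry, rz, jaw, tx, ty, tz, rx, ry, rz, ...]. A call has exactly 8 rows; each row shifts and turns the pose as measured when the row begins, along the tool's axes as they then stand; what a row does not reach is not made up. A row lasts 1/12 s, in which the tool goes at most 41.7 mm and 7.16 degrees, less where a joint would pass 70% of its speed; a pose out of reach is approached as far as the arm can. A call with a gripper value outside its range is refused whole. The fingers move at their own pace and stop on an object; "newtons" is the grip in N (left out, the last holds). Time passes only in rows, so rows that do not move let the fingers close, or fill a call up. It gives the time, the measured TCP pose, the force and the opening at its end, in the units of the state.
- manip.get_state(): the state, without advancing time (a new reading comes with each control period).
- imaging.get_image(name): name is "side" or "top" or "wrist"; returns a dict with "image" (480x640x3 uint8, red, green, blue), "range_z" (480x640 float32, m along the optical axis (not along the pixel's ray), 0 where there is no reading), "fx", "fy", "cx", "cy" (pixels), "k1" (the pictures are not rectified: a ray, as slopes to the right and down, at radius r is drawn at 1 + k1 r^2 times it, then the intrinsics apply), "R" (3x3) and "t" (3): a world point X has camera coordinates R X + t. Camera axes: x right, y down, z forward; pixel columns grow to the right and rows downward; lengths in m; the calibration is good to about 2 mm. A picture is of the moment at which its call begins.
- workorder.sign_off(): hands the job in, once; it reports no verdict.
The state is a dict: "clock": time; "qpos": joint angles; "qd": joint speeds; "effort": joint torques, N m; "position": TCP position; "ee_rot": TCP orientation; "contact_force": force on the tool from outside, world axes, zero at the start; "moment": the same for the moment, N m; "width": finger opening in m.
Only numpy, scipy, OpenCV 4.12 (cv2) and the standard library are available. Lean on these libraries where they do the work, as an engineer would, in place of code of your own. Each camera call takes 0.05 s, during which the arm holds its last target.

## Working session

There is one attempt and no reset: what is moved stays moved. The work goes in short steps, Python scripts to look and compute and a tool call to move; the robot and the scene stay as the last step left them, time stands still between calls to the robot, and variables do not carry over. Pictures are saved under pics/ and viewed, and the job is handed in when it is done.

Besides the shell and the picture viewer there is one more tool, called after "Call:" as name(argument=value, ...) on one line, values as JSON. apply_moves: Moves the arm, as the interface text tells. Its arguments: {"type":"object","properties":{"moves":{"type":"array"},"newtons":{"type":"number"}},"required":["moves"]}

```bash
mkdir -p pics; ls; python3 - <<'E'
from rig import manip, imaging, workorder
import cv2,numpy as np
print(manip.get_state(), manip.pinch_z)
for n in ["side","top","wrist"]:
    d=imaging.get_image(n); cv2.imwrite(f"pics/{n}0.png",d["image"][:,:,::-1])
    np.savez(f"{n}0.npz",**d)
    print(n,d["fx"],d["fy"],d["cx"],d["cy"],d["k1"],d["R"],d["t"])
E
```

```text
pics
{'clock': 0.0, 'qpos': array([ 9.81009951e-01,  2.76606538e-01,  1.50617698e+00,  1.43815900e-05,
        1.36067149e+00, -1.20999180e-01]), 'qd': array([-1.09505853e-03, -3.95372173e-04,  1.62778288e-03, -3.99751958e-05,
        7.63359429e-04, -1.24688711e-03]), 'effort': array([-1.13481648e-03, -4.16775370e+01, -2.45800227e+01, -6.71721900e-04,
        1.11780781e-02, -8.83907433e-06]), 'position': array([0.25945823, 0.51247605, 0.20441569]), 'ee_rot': array([-3.30601955e-04,  2.32254573e-01,  9.72654587e-01, -8.70538472e-04]), 'contact_force': array([-0.52616126,  0.66844178, -0.6740926 ]), 'moment': array([-0.04058633,  0.03039973,  0.04356007]), 'width': 0.08555399609886287} 0.0187
side 624.8547009767352 624.8547009767352 322.4041753451954 239.4370728097026 -0.05076307695325567 [[ 0.93462559 -0.35504138 -0.02050895]
 [-0.23534262 -0.57422989 -0.78413894]
 [ 0.26662493  0.73770295 -0.62024632]] [-0.49268759  0.17167903  1.71961468]
top 461.10654510332347 461.10654510332347 312.6024968415985 237.69979042230335 -0.10873109955421054 [[-0.00913186 -0.99957853 -0.0275566 ]
 [-0.99023969  0.01287244 -0.13877919]
 [ 0.13907542  0.02602033 -0.98993988]] [-0.07365513  0.53238995  1.00313253]
wrist 413.9331466942377 413.9331466942377 324.8714857060065 241.7612487784304 -0.050946224094193464 [[ 4.51644646e-01  8.92197645e-01 -6.89662992e-04]
 [ 8.58525927e-01 -4.34388870e-01  2.72469344e-01]
 [ 2.42796925e-01 -1.23651414e-01 -9.62164217e-01]] [-0.57348563 -0.03593225  0.37810948]
```

View pics/side0.png

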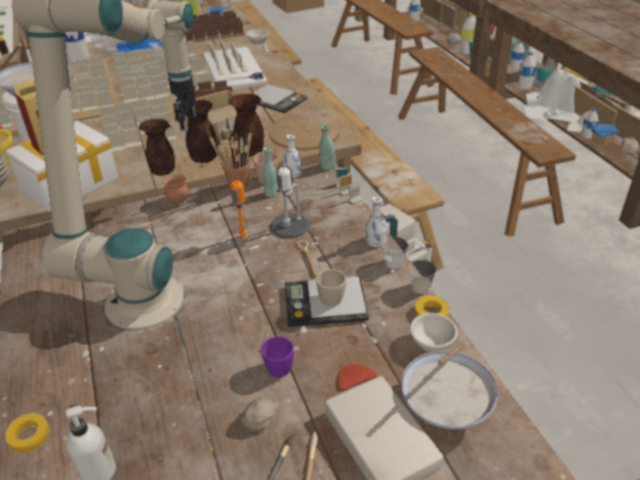

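View pics/top0.png

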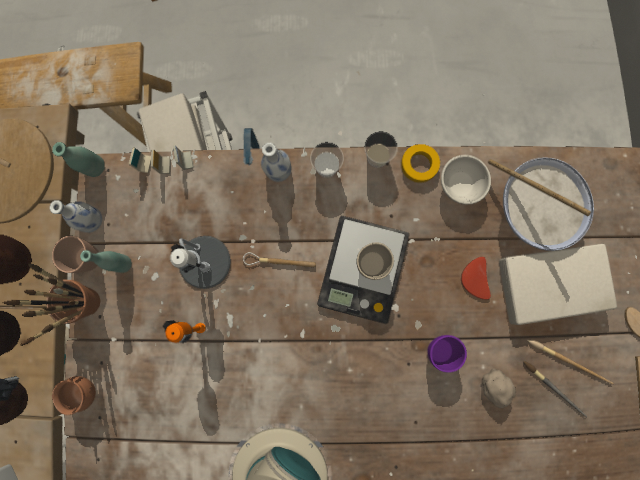

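View pics/wrist0.png

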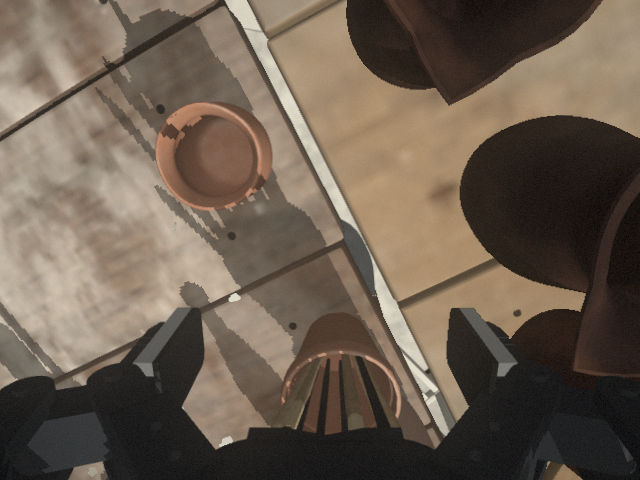

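Top view: the mixer's top is at about (180,258) with its stand base at (204,262), and the orange look-alike is at (180,332). The cup on the scale is at (374,261) and the purple cup at (447,353). Next I'll convert these to metric positions.

```bash
cat > h.py <<'E'
import numpy as np,cv2
def cloud(d):
    h,w=d["range_z"].shape
    K=np.array([[d["fx"],0,d["cx"]],[0,d["fy"],d["cy"]],[0,0,1]],float)
    u,v=np.meshgrid(np.arange(w),np.arange(h))
    p=cv2.undistortPoints(np.stack([u,v],-1).reshape(-1,1,2).astype(float),K,np.array([float(d["k1"]),0,0,0]))[:,0]
    z=d["range_z"].reshape(-1,1).astype(float)
    X=np.concatenate([p*z,z],1)
    W=(X-d["t"])@d["R"]
    W[z[:,0]==0]=np.nan
    return W.reshape(h,w,3)
def proj(d,P):
    P=np.atleast_2d(P).astype(float); C=P@np.asarray(d["R"]).T+d["t"]; s=C[:,:2]/C[:,2:]
    s=s*(1+d["k1"]*(s**2).sum(1,keepdims=True))
    return s*[d["fx"],d["fy"]]+[d["cx"],d["cy"]]
def load(n): return dict(np.load(f"{n}.npz"))
E
python3 - <<'E'
from h import *
d=load("top0");W=cloud(d)
for n,(u,v) in dict(mixtop=(180,258),base=(215,275),cuprim=(374,244),cupfl=(374,262),pan=(350,235),table=(260,220),bottle=(270,150),orange=(178,332)).items(): print(n,W[v,u].round(3))
im=d["image"]
a=im[200:340,130:290];b=im[200:340,300:440]
cv2.imwrite("pics/z1.png",cv2.resize(a,None,fx=5,fy=4.2,interpolation=2)[:,:,::-1][:600,:800])
d2=load("side0");c=d2["image"][150:250,220:340]
cv2.imwrite("pics/z2.png",cv2.resize(c,None,fx=6,fy=6,interpolation=2)[:,:,::-1])
# cup points
s=W[225:300,330:410].reshape(-1,3); m=(s[:,2]>.085)&(s[:,2]<.13)
r=s[m]; print("rim",len(r),r.min(0),r.max(0),(r.min(0)+r.max(0))/2)
c,rad=cv2.minEnclosingCircle(r[:,:2].astype(np.float32)); print(c,rad)
s=W[210:310,150:250].reshape(-1,3)
m=s[:,2]>.165; r=s[m]; print("mix",len(r),r.min(0),r.max(0)); 
m=(s[:,2]>.006)&(s[:,2]<.016); r=s[m]; print("base",cv2.minEnclosingCircle(r[:,:2].astype(np.float32)),np.median(r,0))
E
```

```text
mixtop [0.471 0.166 0.215]
base [0.451 0.147 0.013]
cuprim [ 0.508 -0.211  0.099]
cupfl [ 0.475 -0.217  0.033]
pan [ 0.538 -0.164  0.026]
table [0.58  0.045 0.   ]
bottle [0.708 0.007 0.127]
orange [0.332 0.172 0.197]
rim 294 [ 0.43346381 -0.24958852  0.08532635] [ 0.5116648  -0.17254747  0.10930597] [ 0.4725643  -0.211068    0.09731616]
(0.4726699888706207, -0.2110396772623062) 0.03967306762933731
mix 489 [0.44932846 0.15037782 0.16538501] [0.50018491 0.1888869  0.22041878]
base ((0.4879388213157654, 0.19082432985305786), 0.14387662708759308) [0.48084199 0.1620509  0.01107439]
```

View pics/z1.png

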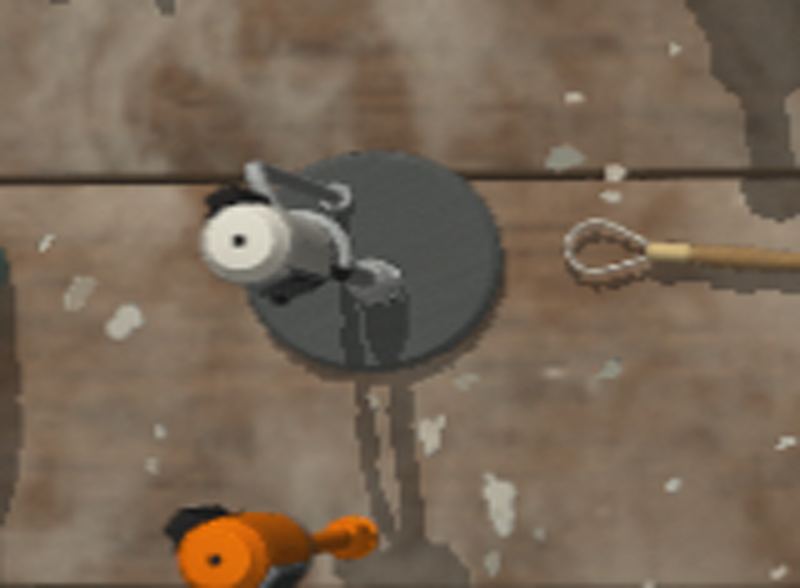

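View pics/z2.png

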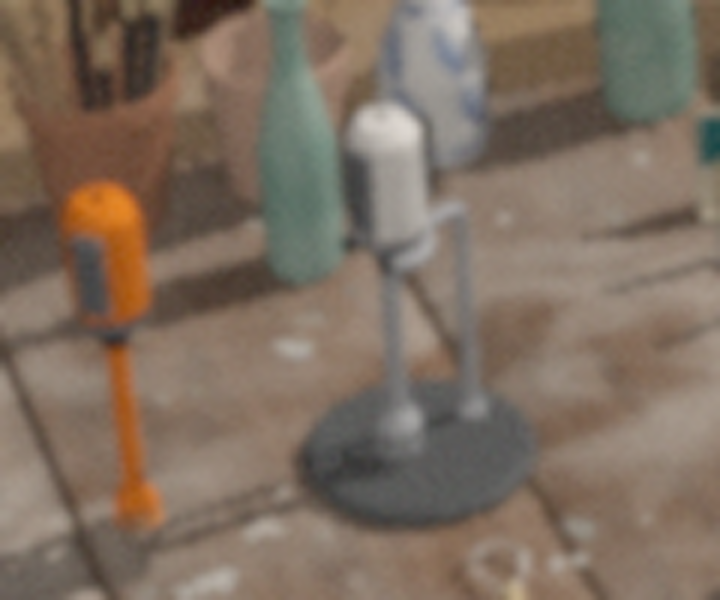

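```bash
python3 - <<'E'
from h import *
from scipy.optimize import least_squares
for n,box in (("top0",(210,310,150,250)),("side0",(150,250,270,320))):
    d=load(n);W=cloud(d);v0,v1,u0,u1=box
    s=W[v0:v1,u0:u1].reshape(-1,3);c=d["image"][v0:v1,u0:u1].reshape(-1,3).astype(float)
    near=np.hypot(s[:,0]-.465,s[:,1]-.168)<.045
    br=c.mean(1)
    m=near&(s[:,2]>.155)&(s[:,2]<.23)
    top=m&(s[:,2]>.2)&(br>150); 
    print(n,"n",m.sum(),"bright top mean",np.median(s[top],0),s[top].min(0),s[top].max(0))
    dark=m&(br<70); print("dark",dark.sum(),np.median(s[dark],0), s[dark].min(0),s[dark].max(0))
    br_=m&(br>110)&(s[:,2]<.2)
    p=s[br_]
    f=lambda q:np.hypot(p[:,0]-q[0],p[:,1]-q[1])-.0195
    r=least_squares(f,[.465,.168],loss="soft_l1",f_scale=.002);print("axis",r.x,len(p))
    # overlay projections
    print(proj(d,[[.465,.168,.216],[.465,.168,.181],[.465,.168,.018]]))
    # base
    s2=W[200:310,150:250].reshape(-1,3) if n=="top0" else W[200:250,255:325].reshape(-1,3)
    m=(s2[:,2]>.006)&(s2[:,2]<.016)&(np.hypot(s2[:,0]-.46,s2[:,1]-.165)<.09); r=s2[m]
    print("base",r.min(0),r.max(0),r.mean(0))
E
```

```text
top0 n 512 bright top mean [0.47645154 0.16835026 0.2154348 ] [0.4612543  0.15390717 0.20621437] [0.48908523 0.18472695 0.22041878]
dark 113 [0.46008912 0.16532846 0.1972343 ] [0.44932846 0.15040068 0.15514827] [0.49955703 0.1888869  0.21798921]
axis [0.47265179 0.17090146] 14
[[178.64829354 261.16984676]
 [184.24327897 262.76179773]
 [205.5685319  268.8084306 ]]
base [0.38904791 0.07743727 0.00602386] [0.54326412 0.24297307 0.01595571] [0.47962907 0.16399771 0.01110622]
side0 n 295 bright top mean [0.47297744 0.16065513 0.21274847] [0.45855258 0.14450243 0.20031167] [0.48942338 0.18070523 0.21928467]
dark 12 [0.45455063 0.1602574  0.18490521] [0.45160558 0.15794039 0.16567989] [0.45634919 0.16852951 0.19266087]
axis [0.4724908  0.17046996] 119
[[280.80768454 170.11164058]
 [281.52876035 180.14796011]
 [284.69078693 224.00068321]]
base [0.37638451 0.08031589 0.00604082] [0.54355708 0.24464674 0.01592139] [0.47937129 0.16465202 0.01055001]
```

```bash
cat > plan.py <<'E'
import numpy as np
from scipy.spatial.transform import Rotation as Rn
from rig import manip
def rot(q): return Rn.from_quat(np.r_[q[1:],q[0]])
def down(yaw): # tool y along (cos yaw, sin yaw), z down
    y=np.array([np.cos(yaw),np.sin(yaw),0]);z=np.array([0,0,-1.]);return Rn.from_matrix(np.c_[np.cross(y,z),y,z])
def rows(way,yaw,pos=None,R=None):
    """way: list of (target,nrows); rotation spread over everything"""
    s=manip.get_state();p=s["position"] if pos is None else pos;R=rot(s["ee_rot"]) if R is None else R
    N=sum(n for _,n in way);T=down(yaw);dr=(R.inv()*T).as_rotvec()/N
    for t,n in way:
        d=(np.array(t)-p)/n
        for _ in range(n):
            print(np.r_[R.inv().apply(d),dr].round(4).tolist());R=R*Rn.from_rotvec(dr)
        p=np.array(t)
def st():
    s=manip.get_state();R=rot(s["ee_rot"]).as_matrix()
    print("t %.2f"%s["clock"],"pos",s["position"].round(4),"yaw",np.degrees(np.arctan2(R[1,1],R[0,1])).round(2),"z",R[:,2].round(4),"F",s["contact_force"].round(2),"w",round(s["width"],4),"q",s["qpos"].round(2))
E
python3 - <<'E'
from plan import *
rows([([.26,.512,.30],3),([.4735,.169,.30],13)],np.radians(28))
E
```

```text
[-0.0002, -0.0002, -0.0318, -0.0001, 0.0, 0.0383]
[-0.0002, -0.0001, -0.0318, -0.0001, 0.0, 0.0383]
[-0.0002, -0.0001, -0.0318, -0.0001, 0.0, 0.0383]
[-0.0282, -0.013, 0.0, -0.0001, 0.0, 0.0383]
[-0.0287, -0.0119, 0.0, -0.0001, 0.0, 0.0383]
[-0.0292, -0.0108, 0.0, -0.0001, 0.0, 0.0383]
[-0.0295, -0.0096, 0.0, -0.0001, 0.0, 0.0383]
[-0.0299, -0.0085, 0.0, -0.0001, 0.0, 0.0383]
[-0.0302, -0.0073, 0.0, -0.0001, 0.0, 0.0383]
[-0.0305, -0.0062, 0.0, -0.0001, 0.0, 0.0383]
[-0.0307, -0.005, 0.0, -0.0001, 0.0, 0.0383]
[-0.0308, -0.0038, 0.0, -0.0001, 0.0, 0.0383]
[-0.031, -0.0026, 0.0, -0.0001, 0.0, 0.0383]
[-0.031, -0.0015, 0.0, -0.0001, 0.0, 0.0383]
[-0.0311, -0.0003, 0.0, -0.0001, 0.0, 0.0383]
[-0.0311, 0.0009, 0.0, -0.0001, 0.0, 0.0383]
```

Call:
apply_moves(moves=[0.085,0,0,-0.032,0,0,0.04,0.085,0,0,-0.032,0,0,0.04,0.085,0,0,-0.032,0,0,0.04,0.085,-0.028,-0.013,0,0,0,0.04,0.085,-0.029,-0.012,0,0,0,0.04,0.085,-0.029,-0.011,0,0,0,0.04,0.085,-0.0295,-0.0095,0,0,0,0.04,0.085,-0.03,-0.0085,0,0,0,0.04])

```text
clock: 0.82
position: [0.3381, 0.379, 0.301]
ee_rot: [-0.002, 0.386, 0.923, -0.004]
contact_force: [1.2, 0.2, -0.3]
width: 0.0851
```

Call:
apply_moves(moves=[0.085,-0.03,-0.0075,0,0,0,0.04,0.085,-0.03,-0.006,0,0,0,0.04,0.085,-0.031,-0.005,0,0,0,0.04,0.085,-0.031,-0.004,0,0,0,0.04,0.085,-0.031,-0.0025,0,0,0,0.04,0.085,-0.031,-0.0015,0,0,0,0.04,0.085,-0.031,0,0,0,0,0.04,0.085,-0.031,0.001,0,0,0,0])

```text
clock: 1.48
position: [0.4659, 0.1528, 0.2999]
ee_rot: [-0.002, 0.517, 0.856, -0.005]
contact_force: [0.2, -0.7, 0.3]
width: 0.0853
```

```bash
python3 - <<'E'
from plan import *
from h import *
from rig import imaging
st()
d=imaging.get_image("wrist");np.savez("wrist1.npz",**d);cv2.imwrite("pics/wrist1.png",d["image"][:,:,::-1])
st(); W=cloud(d)
rows([([.4735,.169,.30],2)],np.radians(28))
E
```

```text
t 1.48 pos [0.4659 0.1528 0.2999] yaw 27.75 z [-0.0084 -0.0061 -0.9999] F [ 0.25 -0.66  0.27] w 0.0853 q [ 0.18  0.11  1.49 -0.    1.55 -0.31]
t 1.53 pos [0.4693 0.1472 0.2996] yaw 27.55 z [-0.0056 -0.0128 -0.9999] F [ 1.54 -3.47  0.24] w 0.085 q [ 0.17  0.11  1.49 -0.01  1.55 -0.31]
[0.0087, 0.0069, -0.0004, -0.0055, 0.0044, -0.0039]
[0.0086, 0.0069, -0.0003, -0.0055, 0.0044, -0.0039]
```

View pics/wrist1.png

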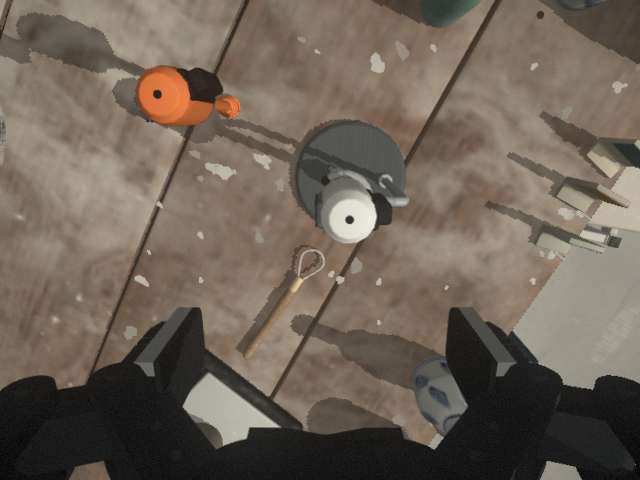

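Call:
apply_moves(moves=[0.085,0.009,0.007,0,0,0,0,0.085,0.008,0.007,0,-0.01,0.008,0,0.085,0,0,0,0,0,0,0.085,0,0,0,0,0,0,0.085,0,0,0,0,0,0,0.085,0,0,0,0,0,0,0.085,0,0,0,0,0,0,0.085,0,0,0,0,0,0])

```text
clock: 2.2
position: [0.4728, 0.1714, 0.2979]
ee_rot: [-0.002, 0.518, 0.855, -0.001]
contact_force: [0.5, 0.1, -0.2]
width: 0.0852
```

```bash
python3 - <<'E'
from plan import *
from h import *
from rig import imaging
st()
d=imaging.get_image("wrist");np.savez("wrist2.npz",**d)
st(); W=cloud(d)
im=d["image"]; p=proj(d,[[.4735,.169,.216],[.4735,.169,.181],[.4735,.169,.018]]);print(p)
u,v=p[0].astype(int)
c=im[v-60:v+60,u-80:u+80];cv2.imwrite("pics/w2z.png",cv2.resize(c,None,fx=5,fy=5,interpolation=2)[:,:,::-1]); print("crop origin",u-80,v-60)
S=W[v-60:v+60,u-80:u+80].reshape(-1,3);C=c.reshape(-1,3).astype(float)
m=(S[:,2]>.19)&(S[:,2]<.23)&(C.mean(1)>150); r=S[m];print("top",len(r),r.min(0).round(4),r.max(0).round(4),np.median(r,0),cv2.minEnclosingCircle(r[:,:2].astype(np.float32)))
for z0 in (.2,.19,.18,.17,.16):
  m=(S[:,2]>z0)&(S[:,2]<z0+.01)&(np.hypot(S[:,0]-.473,S[:,1]-.169)<.04);r=S[m]
  dk=C[m].mean(1)<60
  print(z0,m.sum(),"dark",dk.sum(),r[dk].mean(0).round(4), r[dk].min(0).round(4),r[dk].max(0).round(4))
E
```

```text
t 2.20 pos [0.4728 0.1714 0.2979] yaw 27.6 z [-3.5e-03  3.0e-04 -1.0e+00] F [ 0.48  0.12 -0.16] w 0.0852 q [ 0.21  0.13  1.47  0.    1.54 -0.27]
t 2.25 pos [0.4728 0.1714 0.2979] yaw 27.59 z [-3.5e-03  3.0e-04 -1.0e+00] F [-0.91 -0.23  0.59] w 0.0851 q [ 0.21  0.13  1.47  0.    1.54 -0.27]
[[324.90975996 241.38260718]
 [325.01303648 228.10442279]
 [325.29042812 192.43802537]]
crop origin 244 181
top 1759 [0.4603 0.1522 0.2019] [0.4911 0.1869 0.2172] [0.47507256 0.17172758 0.21454264] ((0.474496454000473, 0.16962343454360962), 0.01749306358397007)
0.2 1106 dark 382 [0.4909 0.1806 0.2038] [0.4512 0.1547 0.2001] [0.4999 0.1883 0.208 ]
0.19 220 dark 63 [0.4788 0.1813 0.1951] [0.4495 0.1519 0.1901] [0.4935 0.1883 0.1999]
0.18 182 dark 58 [0.4791 0.1818 0.1856] [0.4497 0.1646 0.18  ] [0.4931 0.1882 0.1899]
0.17 167 dark 55 [0.4785 0.1814 0.1751] [0.4497 0.1641 0.1702] [0.4933 0.1881 0.1798]
0.16 132 dark 37 [0.4827 0.1839 0.1661] [0.4502 0.1649 0.1609] [0.493  0.1882 0.1699]
```

View pics/w2z.png

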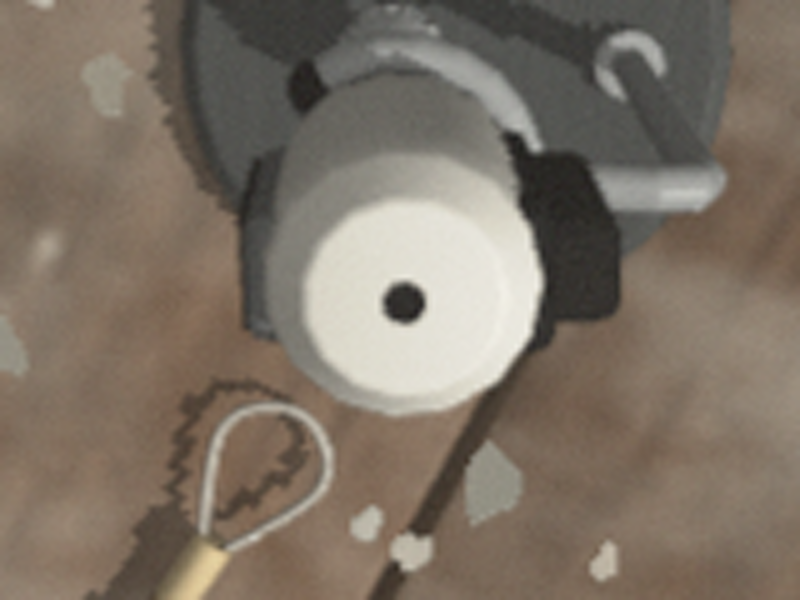

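```bash
python3 - <<'E'
from h import *
d=load("wrist2");W=cloud(d);im=d["image"].astype(float).mean(2)
S=W.reshape(-1,3);I=im.reshape(-1)
ax=np.array([.4735,.169])
for lo,hi in((.198,.209),(.2015,.2065)):
  m=(S[:,2]>lo)&(S[:,2]<hi)&(I<60)
  q=S[m][:,:2]-ax; r=np.hypot(*q.T); k=(r>.017)&(r<.034)&(q[:,0]>0)
  q=q[k];a=np.degrees(np.arctan2(q[:,1],q[:,0]));print(k.sum(),a.min(),a.max(),a.mean(),np.median(a),r[k].max())
# far face: points with r beyond
  from numpy.linalg import norm
  for yaw in range(16,36,3):
    y=np.radians(yaw);R=np.array([[np.cos(y),np.sin(y)],[-np.sin(y),np.cos(y)]]);p=q@R.T
    print(yaw,np.percentile(p,[1,99],axis=0).round(4).tolist())
im2=d["image"].copy()[181:301,244:404];im2=cv2.resize(im2,None,fx=5,fy=5)
for yaw,col in((20,(255,0,0)),(26,(0,255,0)),(32,(0,0,255))):
    y=np.radians(yaw);c,s=np.cos(y),np.sin(y);P=[]
    for a,b in((.0,-.0075),(.029,-.0075),(.029,.0075),(0,.0075),):P.append([ax[0]+a*c-b*s,ax[1]+a*s+b*c,.204])
    uv=((proj(d,P)-[244,181])*5+2).astype(int);cv2.polylines(im2,[uv],False,col,1)
    P=[]
    for a,b in((-.021,-.009),(-.021,.009)):P.append([ax[0]+a*c-b*s,ax[1]+a*s+b*c,.205])
    uv=((proj(d,P)-[244,181])*5+2).astype(int);cv2.polylines(im2,[uv],False,col,1)
cv2.imwrite("pics/w2o.png",im2[:,:,::-1])
E
```

```text
380 0.09582244089835909 64.81219204766612 33.804790905435645 33.92244587870684 0.028318898676000712
16 [[0.013, -0.0042], [0.0277, 0.0141]]
19 [[0.0137, -0.0052], [0.0278, 0.0134]]
22 [[0.0144, -0.0061], [0.0279, 0.0126]]
25 [[0.015, -0.007], [0.0279, 0.0118]]
28 [[0.0156, -0.008], [0.0279, 0.011]]
31 [[0.016, -0.0089], [0.0279, 0.0102]]
34 [[0.0161, -0.0097], [0.028, 0.0093]]
313 0.09582244089835909 64.81219204766612 32.59713903295757 32.155033561799506 0.028145223863462753
16 [[0.013, -0.0033], [0.0276, 0.0141]]
19 [[0.0138, -0.0043], [0.0277, 0.0133]]
22 [[0.0144, -0.0053], [0.0276, 0.0125]]
25 [[0.015, -0.0063], [0.0277, 0.0116]]
28 [[0.0156, -0.0073], [0.0278, 0.0108]]
31 [[0.0161, -0.0082], [0.0277, 0.0099]]
34 [[0.0166, -0.0092], [0.0276, 0.0091]]
```

View pics/w2o.png

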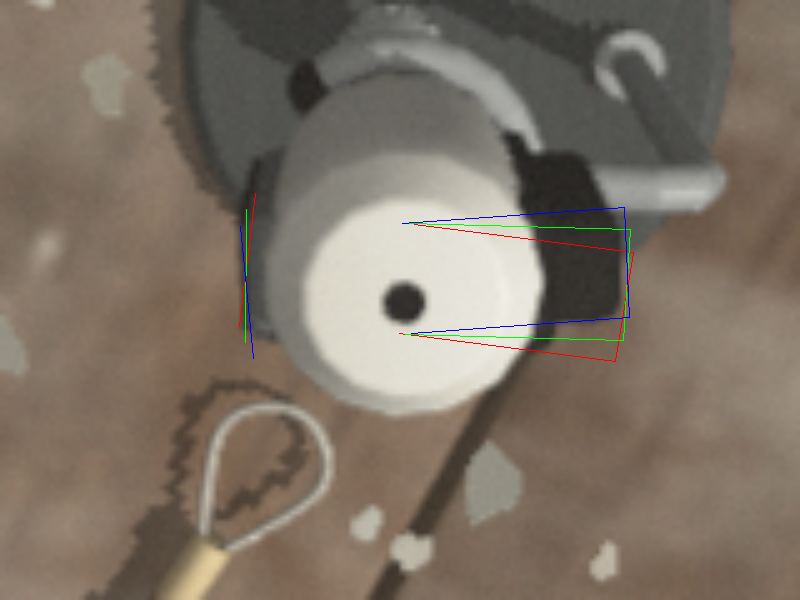

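Call:
apply_moves(moves=[0.085,-0.001,0,0.02,0,0,-0.012,0.085,-0.001,0,0.02,0,0,-0.012,0.085,-0.0005,0,0.02,0,0,0,0.085,0,0,0.02,0,0,0,0.085,0,0,0.02,0,0,0,0.085,0,0,0.02,0,0,0,0.085,0,0,0.012,0,0,0,0.085,0,0,0,0,0,0], newtons=20)

```text
clock: 2.92
position: [0.4752, 0.1702, 0.1638]
ee_rot: [0.002, 0.506, 0.862, 0.002]
contact_force: [-0.2, 0.5, 0.4]
width: 0.0854
```

```bash
python3 - <<'E'
from plan import *
from h import *
from rig import imaging
st()
d=imaging.get_image("wrist");cv2.imwrite("pics/wrist3.png",d["image"][:,:,::-1])
st(); 
rows([([.4735,.169,.162],1)],np.radians(29))
E
```

```text
t 2.92 pos [0.4752 0.1702 0.1638] yaw 29.14 z [ 0.005   0.0018 -1.    ] F [-0.24  0.53  0.37] w 0.0854 q [ 0.21  0.2   1.72  0.    1.22 -0.3 ]
t 2.97 pos [0.4758 0.1703 0.1648] yaw 29.14 z [ 0.0064  0.002  -1.    ] F [-0.57 -0.04  0.03] w 0.0849 q [ 0.21  0.2   1.72  0.    1.22 -0.3 ]
[0.0, -0.0027, 0.0028, 0.0066, 0.0013, 0.0024]
```

View pics/wrist3.png

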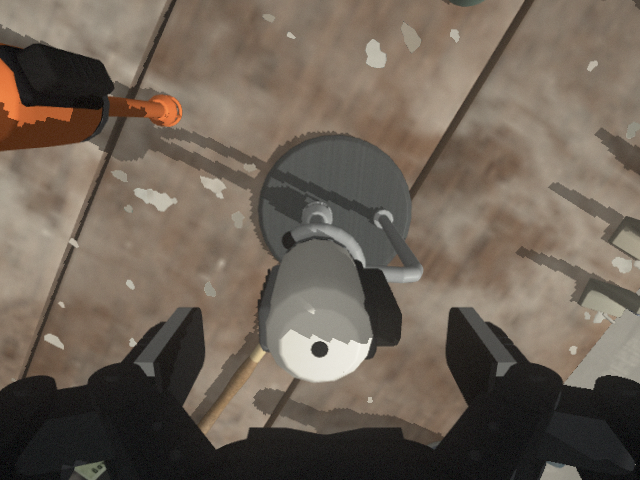

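Call:
apply_moves(moves=[0.085,0,0.0013,0.002,0.006,0.001,0,0.06,0,0,0,0,0,0,0.055,0,0,0,0,0,0,0.053,0,0,0,0,0,0,0.053,0,0,0,0,0,0,0.053,0,0,0,0,0,0,0.053,0,0,0,0,0,0,0.053,0,0,0,0,0,0], newtons=20)

```text
clock: 3.63
position: [0.48, 0.1716, 0.1679]
ee_rot: [0.003, 0.506, 0.862, 0.003]
contact_force: [-0.5, -0.0, -1.1]
width: 0.0527
```

```bash
python3 - <<'E'
from plan import *
from h import *
from rig import imaging
st()
d=imaging.get_image("wrist");cv2.imwrite("pics/wrist4.png",d["image"][:,:,::-1])
st()
E
```

```text
t 3.63 pos [0.48   0.1716 0.1679] yaw 29.16 z [ 0.0084  0.0012 -1.    ] F [-0.51 -0.01 -1.08] w 0.0527 q [ 0.21  0.2   1.71 -0.    1.23 -0.3 ]
t 3.68 pos [0.48   0.1716 0.1679] yaw 29.16 z [ 0.0084  0.0012 -1.    ] F [-1.05  0.22  0.15] w 0.053 q [ 0.21  0.2   1.71 -0.    1.23 -0.3 ]
```

View pics/wrist4.png

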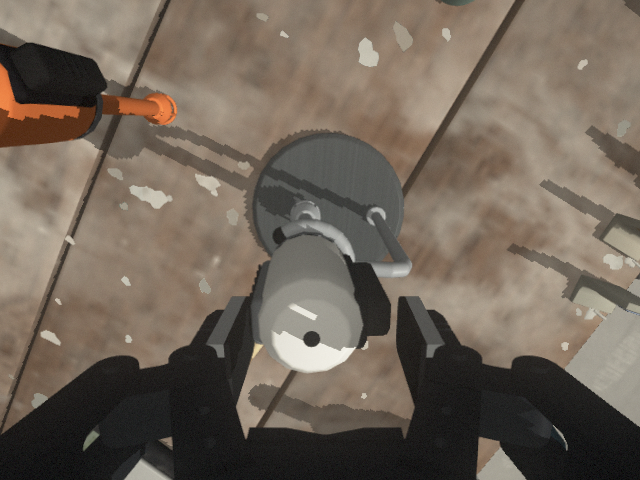

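Call:
apply_moves(moves=[0.053,0,-0.001,0.003,0.004,0.001,0,0.053,0,-0.001,0.003,0.004,0.001,0,0.053,0,0,0,0,0,0,0.0495,0,0,0,0,0,0,0.0495,0,0,0,0,0,0,0.0495,0,0,0,0,0,0,0.0495,0,0,0,0,0,0,0.0495,0,0,0,0,0,0], newtons=20)

```text
clock: 4.35
position: [0.4778, 0.1702, 0.1616]
ee_rot: [0.0, 0.506, 0.862, -0.001]
contact_force: [-0.5, 0.1, 1.1]
width: 0.0499
```

```bash
python3 - <<'E'
from plan import *
st()
E
```

```text
t 4.35 pos [0.4778 0.1702 0.1616] yaw 29.16 z [-8.0e-04 -1.6e-03 -1.0e+00] F [-0.45  0.14  1.1 ] w 0.0499 q [ 0.21  0.2   1.72 -0.    1.22 -0.3 ]
```

Call:
apply_moves(moves=[0.048,0,0,0,0,0,0,0.048,0,0,0,0,0,0,0.048,0,0,0,0,0,0,0.048,0,0,0,0,0,0,0.048,0,0,0,0,0,0,0.048,0,0,0,0,0,0,0.048,0,0,0,0,0,0,0.048,0,0,0,0,0,0], newtons=20)

```text
clock: 5.02
position: [0.4774, 0.17, 0.1619]
ee_rot: [-0.0, 0.506, 0.862, -0.001]
contact_force: [-0.9, -1.3, 1.6]
width: 0.0483
```

```bash
python3 - <<'E'
from plan import *
st()
E
```

```text
t 5.02 pos [0.4774 0.17   0.1619] yaw 29.17 z [-0.0014 -0.0021 -1.    ] F [-0.92 -1.35  1.62] w 0.0483 q [ 0.21  0.2   1.72 -0.    1.22 -0.3 ]
```

Call:
apply_moves(moves=[0.0485,0,0,-0.008,0,0,0,0.0485,0,0,-0.012,0,0,0,0.0485,0,0,-0.012,0,0,0,0.0485,0,0,-0.012,0,0,0,0.0485,0,0,-0.012,0,0,0,0.0485,0,0,-0.012,0,0,0,0.0485,0,0,-0.008,0,0,0,0.0485,0,0,0,0,0,0], newtons=20)

```text
clock: 5.68
position: [0.4777, 0.1711, 0.2396]
ee_rot: [-0.002, 0.506, 0.862, -0.001]
contact_force: [1.4, 0.4, -2.0]
width: 0.0487
```

```bash
python3 - <<'E'
from plan import *
from h import *
from rig import imaging
st()
d=imaging.get_image("side");np.savez("side5.npz",**d);c=d["image"][120:240,210:370];cv2.imwrite("pics/side5.png",cv2.resize(c,None,fx=5,fy=5,interpolation=2)[:,:,::-1])
d=imaging.get_image("wrist");cv2.imwrite("pics/wrist5.png",d["image"][:,:,::-1])
st()
E
```

```text
t 5.68 pos [0.4777 0.1711 0.2396] yaw 29.15 z [-4.2e-03 -5.0e-04 -1.0e+00] F [ 1.37  0.44 -1.95] w 0.0487 q [ 0.21  0.16  1.58  0.    1.41 -0.3 ]
t 5.78 pos [0.4767 0.1709 0.2379] yaw 29.14 z [-0.0071 -0.0012 -1.    ] F [-0.1   0.51 -2.73] w 0.0484 q [ 0.21  0.16  1.58  0.    1.41 -0.3 ]
```

View pics/side5.png

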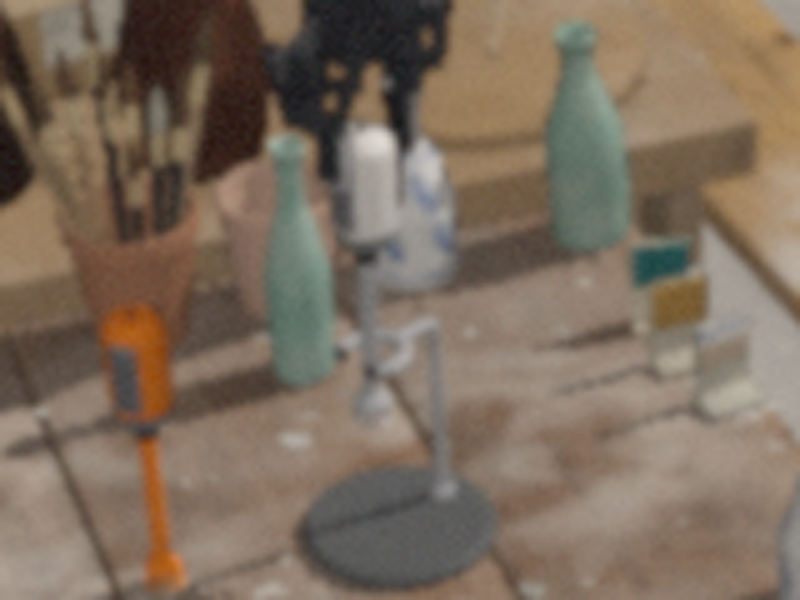

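View pics/wrist5.png

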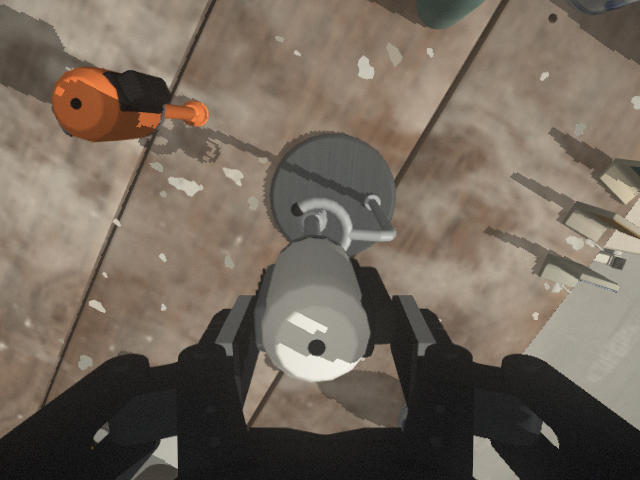

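Call:
apply_moves(moves=[0.0485,0,0,-0.008,-0.004,-0.001,0,0.0485,0,0,-0.012,-0.003,-0.001,0,0.0485,0,0,-0.012,0,0,0,0.0485,0,0,-0.012,0,0,0,0.0485,0,0,-0.012,0,0,0,0.0485,0,0,-0.012,0,0,0,0.0485,0,0,-0.01,0,0,0,0.0485,0,0,-0.002,0,0,0])

```text
clock: 6.45
position: [0.472, 0.1702, 0.3158]
ee_rot: [-0.007, 0.506, 0.862, -0.005]
contact_force: [0.2, -0.5, -2.3]
width: 0.0485
```

```bash
python3 - <<'E'
from plan import *
from h import *
from rig import imaging
st()
d=imaging.get_image("side");np.savez("side6.npz",**d);c=d["image"][90:240,210:370];cv2.imwrite("pics/side6.png",cv2.resize(c,None,fx=4,fy=4,interpolation=2)[:,:,::-1])
st()
rows([([.476,-.207,.31],18)],np.radians(-15))
E
```

```text
t 6.45 pos [0.472  0.1702 0.3158] yaw 29.14 z [-0.0176 -0.0024 -0.9998] F [ 0.15 -0.51 -2.29] w 0.0485 q [ 0.21  0.13  1.43  0.    1.6  -0.3 ]
t 6.50 pos [0.472  0.1702 0.3155] yaw 29.15 z [-0.0176 -0.0024 -0.9998] F [ 0.39 -0.26 -2.2 ] w 0.0482 q [ 0.21  0.13  1.43  0.    1.6  -0.3 ]
[-0.0184, -0.01, 0.0004, -0.001, 0.0, 0.0428]
[-0.0188, -0.0092, 0.0003, -0.001, 0.0, 0.0428]
[-0.0192, -0.0084, 0.0003, -0.001, 0.0, 0.0428]
[-0.0195, -0.0076, 0.0003, -0.001, 0.0, 0.0428]
[-0.0198, -0.0067, 0.0003, -0.001, 0.0, 0.0428]
[-0.0201, -0.0059, 0.0003, -0.001, 0.0, 0.0428]
[-0.0203, -0.005, 0.0003, -0.001, 0.0, 0.0428]
[-0.0205, -0.0041, 0.0003, -0.001, 0.0, 0.0428]
[-0.0207, -0.0032, 0.0003, -0.001, 0.0, 0.0428]
[-0.0208, -0.0024, 0.0003, -0.001, 0.0, 0.0428]
[-0.0209, -0.0015, 0.0003, -0.001, 0.0, 0.0428]
[-0.0209, -0.0006, 0.0003, -0.001, 0.0, 0.0428]
[-0.021, 0.0003, 0.0003, -0.001, 0.0, 0.0428]
[-0.0209, 0.0012, 0.0003, -0.001, 0.0, 0.0428]
[-0.0208, 0.0021, 0.0003, -0.001, 0.0, 0.0428]
[-0.0207, 0.003, 0.0003, -0.001, 0.0, 0.0428]
[-0.0206, 0.0039, 0.0003, -0.001, 0.0, 0.0428]
[-0.0204, 0.0048, 0.0003, -0.001, 0.0, 0.0428]
```

View pics/side6.png

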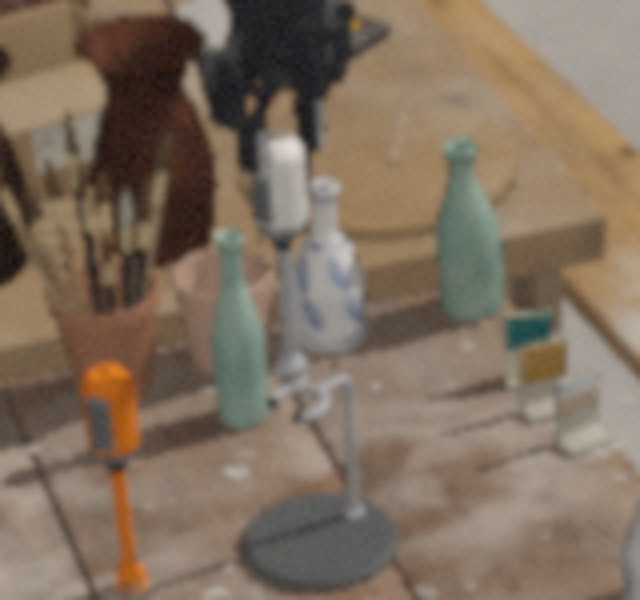

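Call:
apply_moves(moves=[0.0485,-0.01,-0.005,0,-0.005,0,0.02,0.0485,-0.019,-0.0095,0,-0.004,0,0.043,0.0485,-0.019,-0.0085,0,-0.003,0,0.043,0.0485,-0.0195,-0.0075,0,-0.002,0,0.043,0.0485,-0.02,-0.0065,0,-0.001,0,0.043,0.0485,-0.02,-0.006,0,-0.001,0,0.043,0.0485,-0.0205,-0.005,0,-0.001,0,0.043,0.0485,-0.0205,-0.004,0,-0.001,0,0.043])

```text
clock: 7.17
position: [0.472, 0.0045, 0.3112]
ee_rot: [-0.004, 0.643, 0.766, -0.001]
contact_force: [0.4, 0.4, -2.1]
width: 0.0486
```

```bash
python3 - <<'E'
from plan import *
st()
rows([([.476,-.207,.31],10)],np.radians(-13))
E
```

```text
t 7.17 pos [0.472  0.0045 0.3112] yaw 9.95 z [-0.0071  0.0036 -1.    ] F [ 0.37  0.42 -2.09] w 0.0486 q [-0.14  0.08  1.5   0.    1.57 -0.31]
[-0.0209, -0.0033, 0.0, -0.0007, -0.0003, 0.0401]
[-0.021, -0.0024, 0.0, -0.0007, -0.0003, 0.0401]
[-0.0211, -0.0016, 0.0001, -0.0007, -0.0003, 0.0401]
[-0.0211, -0.0007, 0.0001, -0.0007, -0.0003, 0.0401]
[-0.0211, 0.0001, 0.0001, -0.0007, -0.0003, 0.0401]
[-0.0211, 0.001, 0.0001, -0.0007, -0.0003, 0.0401]
[-0.0211, 0.0018, 0.0001, -0.0007, -0.0003, 0.0401]
[-0.021, 0.0026, 0.0001, -0.0007, -0.0003, 0.0401]
[-0.0209, 0.0035, 0.0001, -0.0007, -0.0003, 0.0401]
[-0.0207, 0.0043, 0.0001, -0.0007, -0.0003, 0.0401]
```

Call:
apply_moves(moves=[0.0485,-0.021,-0.003,0,-0.001,0,0.04,0.0485,-0.021,-0.002,0,-0.001,0,0.04,0.0485,-0.021,-0.001,0,-0.001,0,0.04,0.0485,-0.021,0,0,-0.001,0,0.04,0.0485,-0.021,0.001,0,-0.001,0,0.04,0.0485,-0.021,0.001,0,-0.001,0,0.04,0.0485,-0.021,0.002,0,-0.001,0,0.04,0.0485,-0.021,0.003,0,-0.001,0,0.04])

```text
clock: 7.83
position: [0.4676, -0.1781, 0.3059]
ee_rot: [-0.004, 0.766, 0.643, -0.003]
contact_force: [-0.0, 0.1, -1.8]
width: 0.0487
```

```bash
python3 - <<'E'
from plan import *
st()
rows([([.476,-.207,.31],3)],np.radians(-11))
E
```

```text
t 7.83 pos [ 0.4676 -0.1781  0.3059] yaw -9.97 z [-0.0095  0.002  -1.    ] F [-0.    0.11 -1.81] w 0.0487 q [-0.5   0.13  1.46 -0.    1.57 -0.33]
[-0.009, 0.0044, -0.0014, -0.0032, -0.0001, 0.006]
[-0.009, 0.0045, -0.0014, -0.0032, -0.0001, 0.006]
[-0.009, 0.0045, -0.0014, -0.0032, -0.0001, 0.006]
```

Call:
apply_moves(moves=[0.0485,-0.009,0.0045,-0.002,-0.003,0,0,0.0485,-0.005,0.0045,-0.002,-0.004,0,0,0.0485,-0.002,0.003,0,-0.003,0,0,0.0485,0,0,0,-0.001,0,0,0.0485,0,0,0,-0.001,0,0,0.0485,0,0,0,0,0,0,0.0485,0,0,0,0,0,0,0.0485,0,0,0,0,0,0])

```text
clock: 8.5
position: [0.4747, -0.198, 0.3081]
ee_rot: [-0.001, 0.767, 0.642, 0.0]
contact_force: [0.7, 1.1, -1.7]
width: 0.048
```

```bash
python3 - <<'E'
from plan import *
from h import *
from rig import imaging
st()
for n in("side","top","wrist"):
    d=imaging.get_image(n);np.savez(n+"7.npz",**d);cv2.imwrite(f"pics/{n}7.png",d["image"][:,:,::-1])
    if n=="side":cv2.imwrite("pics/side7.png",cv2.resize(d["image"][130:330,230:430],None,fx=3,fy=3,interpolation=2)[:,:,::-1])
st()
E
```

```text
t 8.50 pos [ 0.4747 -0.198   0.3081] yaw -10.1 z [-0.001   0.0022 -1.    ] F [ 0.72  1.05 -1.72] w 0.048 q [-0.53  0.14  1.43  0.    1.57 -0.36]
t 8.65 pos [ 0.4747 -0.1984  0.3081] yaw -10.13 z [-9.0e-04  1.9e-03 -1.0e+00] F [-0.53 -0.1  -2.25] w 0.0488 q [-0.53  0.14  1.43  0.    1.57 -0.36]
```

View pics/side7.png

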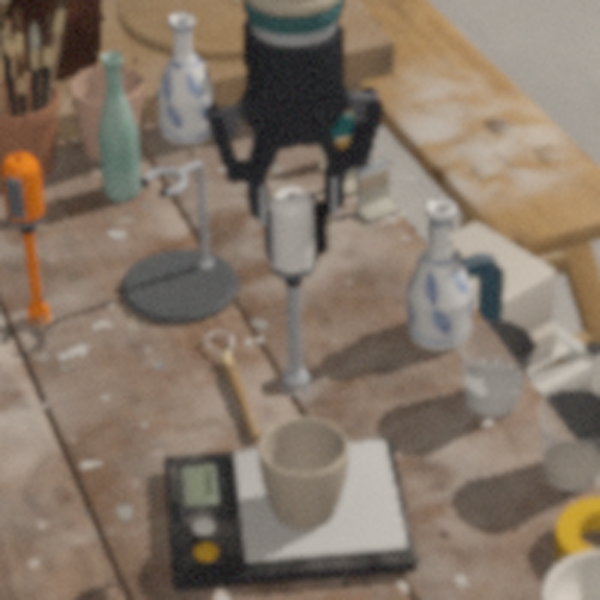

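View pics/wrist7.png

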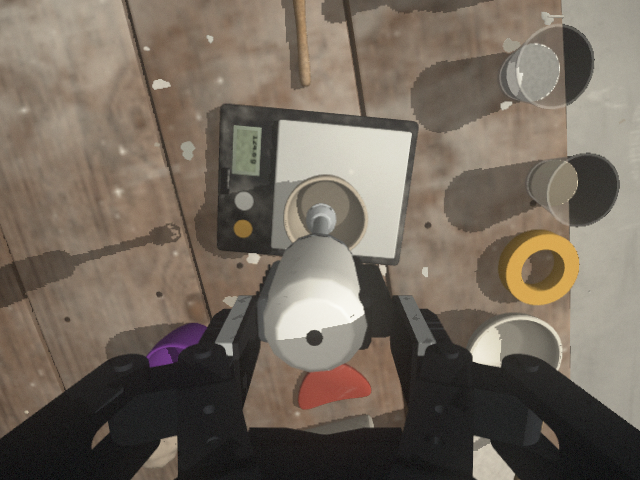

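View pics/top7.png

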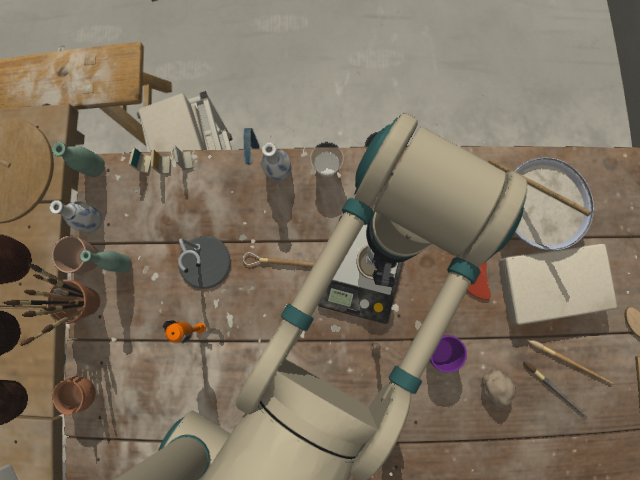

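```bash
python3 - <<'E'
from h import *
d=load("wrist7");W=cloud(d)
print("hole",np.nanmedian(W[336:341,312:317].reshape(-1,3),0),"around",W[338,330],W[338,300])
def ray(d,uv,z):
    K=np.array([[d["fx"],0,d["cx"]],[0,d["fy"],d["cy"]],[0,0,1]],float)
    p=cv2.undistortPoints(np.array([[uv]],float),K,np.array([float(d["k1"]),0,0,0]))[0,0]
    R=d["R"];c=-R.T@d["t"];r=R.T@np.r_[p,1];return c+r*(z-c[2])/r[2]
print("hole ray",ray(d,(314,338),.3625))
# cup rim
s=W[160:262,270:385].reshape(-1,3);m=(s[:,2]>.095)&(s[:,2]<.112);r=s[m];print(len(r),np.median(r[:,2]),cv2.minEnclosingCircle(r[:,:2].astype(np.float32)),r.min(0),r.max(0))
from scipy.optimize import least_squares
im=d["image"];c=im[160:280,250:410];cv2.imwrite("pics/w7z.png",cv2.resize(c,None,fx=5,fy=5,interpolation=2)[:,:,::-1])
# foot/head points
s=W[195:250,300:345];m=(s[...,2]>.15)&(s[...,2]<.19);r=s[m];print("head",len(r),r.min(0),r.max(0),r.mean(0))
d2=load("side7");W2=cloud(d2)
# side: region
s=W2[130:330,230:430]; 
for z0,z1 in((.165,.18),(.19,.21),(.22,.24),(.25,.27),(.29,.31),(.32,.34)):
    m=(s[...,2]>z0)&(s[...,2]<z1)&(np.hypot(s[...,0]-.472,s[...,1]+.2)<.03); r=s[m]; print(z0,len(r),r.mean(0) if len(r) else 0, np.ptp(r,axis=0) if len(r) else 0)
s=W2[260:310,300:360].reshape(-1,3);m=(s[:,2]>.096)&(s[:,2]<.112);r=s[m];print("side rim",len(r),cv2.minEnclosingCircle(r[:,:2].astype(np.float32)),r.min(0),r.max(0))
for P in([.4727,-.211,.104],[.4727,-.211,.028]):print(proj(d,[P]),proj(d2,[P]))
E
```

```text
hole [ 0.47184528 -0.19618798  0.35624677] around [ 0.47684153 -0.19802988  0.35479611] [ 0.46718557 -0.19612346  0.35514932]
hole ray [ 0.47263422 -0.19298383  0.3625    ]
974 0.1031879847407843 ((0.4724281430244446, -0.21229436993598938), 0.039596911519765854) [ 0.43294116 -0.24631594  0.09501498] [ 0.51106236 -0.17334409  0.10577589]
head 564 [ 0.45979148 -0.20958557  0.15811422] [ 0.4827557  -0.18737779  0.18958715] [ 0.47211886 -0.19463405  0.17386743]
0.165 45 [ 0.46905499 -0.20397817  0.17472316] [0.02232096 0.01956372 0.01374776]
0.19 34 [ 0.47044074 -0.20091035  0.19954269] [0.01140312 0.01515972 0.01959075]
0.22 25 [ 0.46953004 -0.20055031  0.23057481] [0.00892567 0.00871028 0.01867934]
0.25 24 [ 0.46976317 -0.20076924  0.25989397] [0.00796566 0.0123338  0.01947244]
0.29 119 [ 0.46858482 -0.20842935  0.30078139] [0.04690728 0.0353079  0.01980405]
0.32 138 [ 0.47115965 -0.20864579  0.33005609] [0.05023909 0.03185356 0.01941851]
side rim 201 ((0.47172820568084717, -0.2125767320394516), 0.04258046671748161) [ 0.43147853 -0.2540289   0.09601415] [ 0.51222837 -0.17044491  0.10916347]
[[325.00605285 216.67768682]] [[330.81751087 277.88754696]]
[[325.05045419 202.02688799]] [[331.16019903 299.04643623]]
```

View pics/w7z.png

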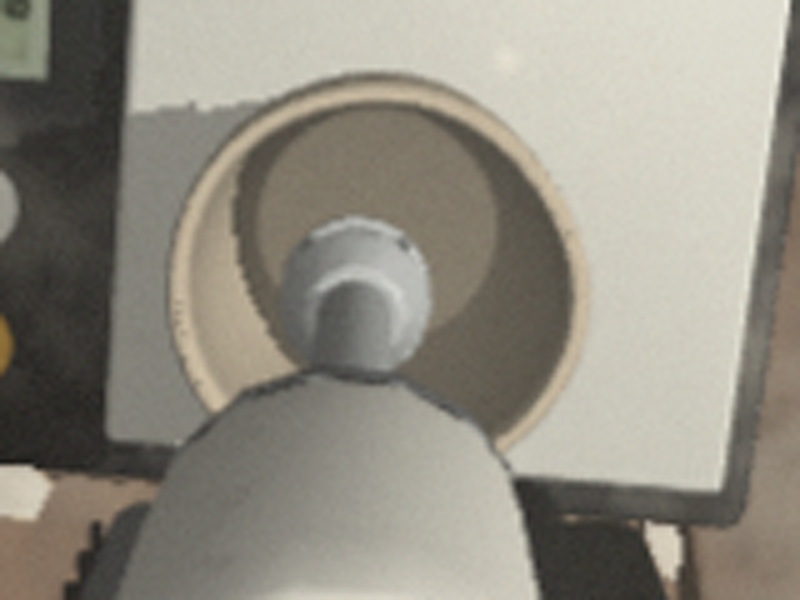

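Call:
apply_moves(moves=[0.0485,-0.005,0.001,0,0,0,0,0.0485,-0.005,0.001,0,0,0,0,0.0485,-0.003,0.001,0,0,0,0,0.0485,-0.001,0,0.005,0,0,0,0.0485,0,0,0.008,0,0,0,0.0485,0,0,0.008,0,0,0,0.0485,0,0,0.005,0,0,0,0.0485,0,0,0.002,0,0,0])

```text
clock: 9.32
position: [0.4752, -0.2146, 0.2772]
ee_rot: [-0.001, 0.767, 0.642, 0.0]
contact_force: [-0.4, 0.7, -3.3]
width: 0.0484
```

```bash
python3 - <<'E'
from plan import *
from h import *
from rig import imaging
st()
d=imaging.get_image("wrist");np.savez("wrist8.npz",**d);cv2.imwrite("pics/wrist8.png",cv2.resize(d["image"][130:370,200:460],None,fx=2.5,fy=2.5,interpolation=2)[:,:,::-1])
st()
W=cloud(d);print("hole",np.nanmedian(W[336:341,312:317].reshape(-1,3),0))
s=W[150:300,270:385].reshape(-1,3);m=(s[:,2]>.096)&(s[:,2]<.112);r=s[m];print(len(r),cv2.minEnclosingCircle(r[:,:2].astype(np.float32)))
s=W[190:260,295:350];m=(s[...,2]>.13)&(s[...,2]<.16);r=s[m];print("head",len(r),r.min(0),r.max(0),r.mean(0))
rows([([.475,-.2137,.199],8)],np.radians(-10.1))
E
```

```text
t 9.32 pos [ 0.4752 -0.2146  0.2772] yaw -10.14 z [-8.0e-04  1.5e-03 -1.0e+00] F [-0.43  0.68 -3.31] w 0.0484 q [-0.56  0.16  1.48  0.    1.5  -0.38]
t 9.37 pos [ 0.475  -0.2144  0.2769] yaw -10.14 z [-0.0017  0.002  -1.    ] F [-0.56  0.81 -3.18] w 0.0487 q [-0.56  0.16  1.48  0.    1.5  -0.38]
hole [ 0.47233342 -0.21273879  0.32521391]
1229 ((0.47214534878730774, -0.212543785572052), 0.03964725881814957)
head 497 [ 0.46030432 -0.22594823  0.1300929 ] [ 0.48292307 -0.20405091  0.15975973] [ 0.47255982 -0.21157403  0.14496119]
[0.0001, 0.0, 0.0097, -0.0002, -0.0002, -0.0001]
[0.0001, 0.0, 0.0097, -0.0002, -0.0002, -0.0001]
[0.0001, 0.0, 0.0097, -0.0002, -0.0002, -0.0001]
[0.0001, -0.0, 0.0097, -0.0002, -0.0002, -0.0001]
[0.0001, -0.0, 0.0097, -0.0002, -0.0002, -0.0001]
[0.0001, -0.0, 0.0097, -0.0002, -0.0002, -0.0001]
[0.0001, -0.0, 0.0097, -0.0002, -0.0002, -0.0001]
[0.0001, -0.0, 0.0097, -0.0002, -0.0002, -0.0001]
```

View pics/wrist8.png

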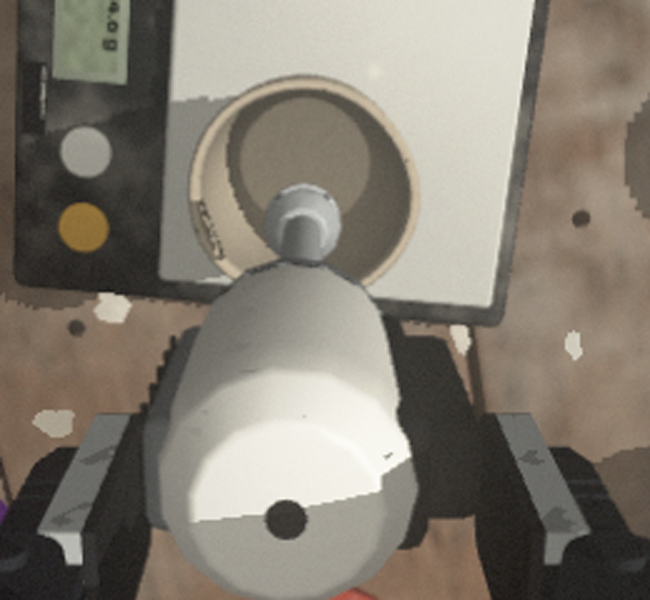

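Call:
apply_moves(moves=[0.0485,0.001,0,0.006,0,0,0,0.0485,0,0,0.009,0,0,0,0.0485,0,0,0.01,0,0,0,0.0485,0,0,0.01,0,0,0,0.0485,0,0,0.01,0,0,0,0.0485,0,0,0.01,0,0,0,0.0485,0,0,0.006,0,0,0,0.0485,0,0,0.002,0,0,0])

```text
clock: 10.03
position: [0.4747, -0.2121, 0.2071]
ee_rot: [-0.002, 0.766, 0.642, 0.0]
contact_force: [-0.1, 0.5, -2.2]
width: 0.0486
```

```bash
python3 - <<'E'
from plan import *
from h import *
from rig import imaging
st()
d=imaging.get_image("wrist");np.savez("wrist9.npz",**d);cv2.imwrite("pics/wrist9.png",cv2.resize(d["image"][130:370,200:460],None,fx=2.5,fy=2.5,interpolation=2)[:,:,::-1])
st()
rows([([.475,-.2137,.199],2)],np.radians(-10.1))
E
```

```text
t 10.03 pos [ 0.4747 -0.2121  0.2071] yaw -10.08 z [-0.002   0.0025 -1.    ] F [-0.05  0.47 -2.2 ] w 0.0486 q [-0.55  0.19  1.61  0.    1.34 -0.38]
t 10.08 pos [ 0.4745 -0.212   0.2069] yaw -10.08 z [-0.0026  0.0029 -1.    ] F [-0.83  0.28 -2.22] w 0.0483 q [-0.55  0.19  1.61  0.    1.34 -0.38]
[-0.0008, 0.0004, 0.004, -0.0016, -0.0012, 0.0002]
[-0.0008, 0.0004, 0.004, -0.0016, -0.0012, 0.0002]
```

View pics/wrist9.png

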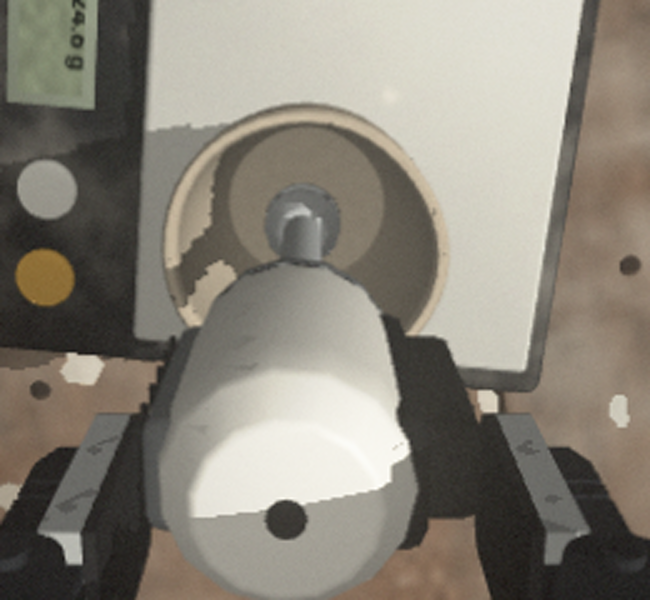

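Call:
apply_moves(moves=[0.0485,-0.001,0,0.003,-0.001,-0.001,0,0.0485,-0.001,0,0.003,-0.001,-0.001,0,0.0485,0,0,0.001,0,0,0,0.0485,0,0,0,0,0,0,0.0485,0,0,0,0,0,0,0.0485,0,0,0,0,0,0,0.0485,0,0,0,0,0,0,0.0485,0,0,0,0,0,0])

```text
clock: 10.75
position: [0.4756, -0.2151, 0.2012]
ee_rot: [0.002, 0.766, 0.642, 0.001]
contact_force: [-0.2, 0.2, -2.6]
width: 0.0483
```

```bash
python3 - <<'E'
from plan import *
from h import *
from rig import imaging
st()
d=imaging.get_image("side");np.savez("side10.npz",**d);cv2.imwrite("pics/side10.png",cv2.resize(d["image"][180:340,250:430],None,fx=3.5,fy=3.5,interpolation=2)[:,:,::-1])
d=imaging.get_image("wrist");np.savez("wrist10.npz",**d);cv2.imwrite("pics/wrist10.png",cv2.resize(d["image"][130:370,200:460],None,fx=2.5,fy=2.5,interpolation=2)[:,:,::-1])
st()
W=cloud(d);s=W[150:300,250:400].reshape(-1,3);m=(s[:,2]>.096)&(s[:,2]<.112);r=s[m];print(len(r),cv2.minEnclosingCircle(r[:,:2].astype(np.float32)))
E
```

```text
t 10.75 pos [ 0.4756 -0.2151  0.2012] yaw -10.08 z [ 0.0032 -0.0022 -1.    ] F [-0.19  0.22 -2.62] w 0.0483 q [-0.56  0.2   1.62 -0.    1.32 -0.38]
t 10.85 pos [ 0.4756 -0.2151  0.2012] yaw -10.08 z [ 0.0031 -0.0021 -1.    ] F [-0.36 -0.48 -1.49] w 0.0487 q [-0.56  0.2   1.62 -0.    1.32 -0.38]
1836 ((0.4724438786506653, -0.21253739297389984), 0.039613958448171616)
```

View pics/side10.png

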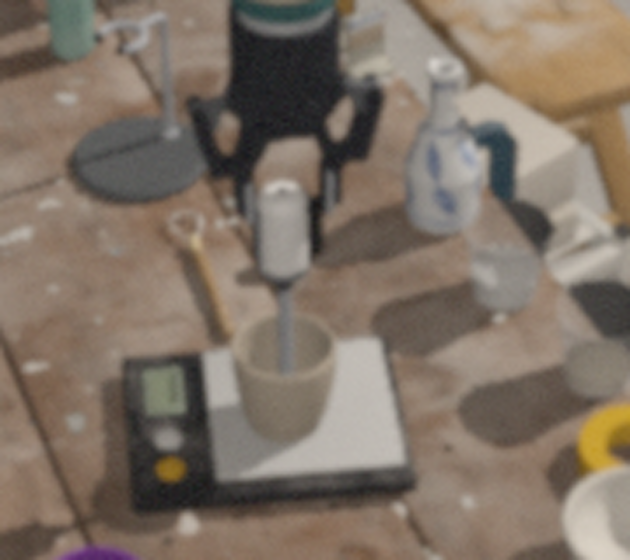

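View pics/wrist10.png

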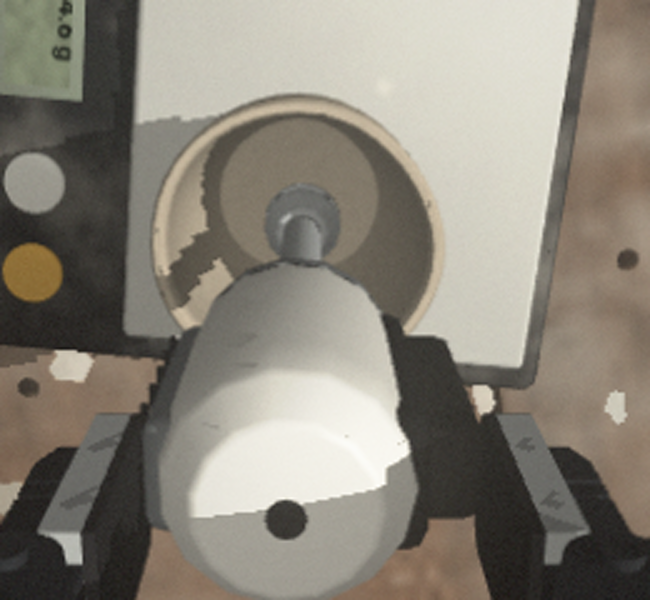

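Call:
apply_moves(moves=[0.0485,0.001,-0.0015,0,0,0,0,0.047,0,0,0,0,0,0,0.045,0,0,0,0,0,0,0.043,0,0,0,0,0,0,0.04,0,0,0,0,0,0,0.038,0,0,0,0,0,0,0.038,0,0,0,0,0,0,0.038,0,0,0,0,0,0], newtons=45)

```text
clock: 11.52
position: [0.4741, -0.2136, 0.2013]
ee_rot: [0.002, 0.766, 0.642, 0.001]
contact_force: [-0.4, -0.1, -2.0]
width: 0.042
```

```bash
python3 - <<'E'
from plan import *
from h import *
from rig import imaging
st()
d=imaging.get_image("wrist");np.savez("wrist11.npz",**d);cv2.imwrite("pics/wrist11.png",cv2.resize(d["image"][130:370,200:460],None,fx=2.5,fy=2.5,interpolation=2)[:,:,::-1])
st()
W=cloud(d);s=W[150:300,250:400].reshape(-1,3);m=(s[:,2]>.096)&(s[:,2]<.112);r=s[m];print(len(r),cv2.minEnclosingCircle(r[:,:2].astype(np.float32)))
E
```

```text
t 11.52 pos [ 0.4741 -0.2136  0.2013] yaw -10.08 z [ 0.0033 -0.0022 -1.    ] F [-0.44 -0.14 -1.96] w 0.042 q [-0.56  0.19  1.63 -0.    1.32 -0.38]
t 11.57 pos [ 0.4742 -0.2136  0.2013] yaw -10.08 z [ 0.0033 -0.0022 -1.    ] F [ 0.08  0.88 -2.04] w 0.0421 q [-0.56  0.19  1.63 -0.    1.32 -0.38]
1785 ((0.47230005264282227, -0.21267952024936676), 0.03963836282491684)
```

View pics/wrist11.png

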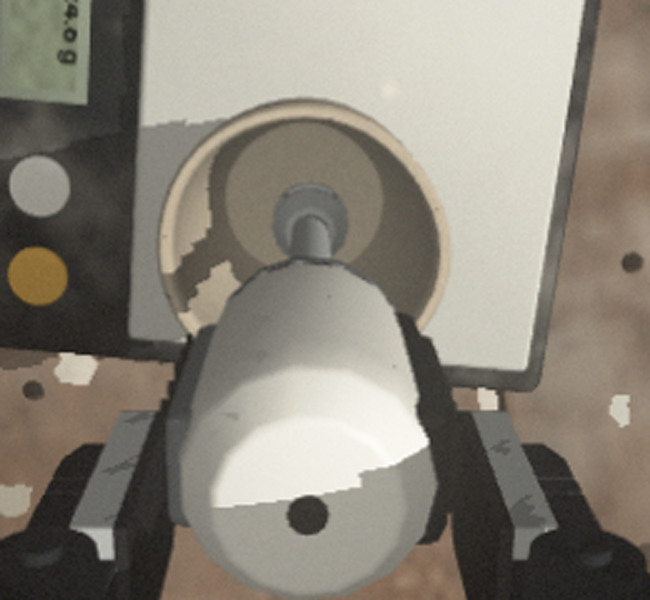

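Call:
apply_moves(moves=[0.038,0,0,0,0,0,0,0.038,0,0,0,0,0,0,0.038,0,0,0,0,0,0,0.038,0,0,0,0,0,0,0.038,0,0,0,0,0,0,0.038,0,0,0,0,0,0,0.038,0,0,0,0,0,0,0.038,0,0,0,0,0,0], newtons=45)

```text
clock: 12.23
position: [0.4742, -0.2136, 0.2013]
ee_rot: [0.002, 0.766, 0.642, 0.001]
contact_force: [-0.1, -0.5, -2.3]
width: 0.0422
```

```bash
python3 - <<'E'
from plan import *
from h import *
from rig import imaging
st()
d=imaging.get_image("side");np.savez("side12.npz",**d);cv2.imwrite("pics/side12.png",cv2.resize(d["image"][180:340,250:430],None,fx=3.5,fy=3.5,interpolation=2)[:,:,::-1])
d=imaging.get_image("wrist");np.savez("wrist12.npz",**d)
st()
W=cloud(d);I=d["image"].astype(float).mean(2)
s=W[150:300,250:400].reshape(-1,3);m=(s[:,2]>.096)&(s[:,2]<.112);r=s[m];print(len(r),cv2.minEnclosingCircle(r[:,:2].astype(np.float32)))
for n in("wrist10","wrist12"):
  dd=load(n);W=cloud(dd);I=dd["image"].astype(float).mean(2);s=W[280:400,250:400];i=I[280:400,250:400]
  ft=s[(s[...,2]>.235)&(s[...,2]<.247)]; print(n,"bar-top level x",np.percentile(ft[:,0],[0.5,2,50,98,99.5]).round(4),len(ft))
  s=W[190:250,300:345];m=(s[...,2]>.05)&(s[...,2]<.084);r=s[m];print("head",len(r),r.min(0),r.max(0),r.mean(0)) if len(r) else 0
E
```

```text
t 12.23 pos [ 0.4742 -0.2136  0.2013] yaw -10.07 z [ 0.0033 -0.0022 -1.    ] F [-0.13 -0.51 -2.31] w 0.0422 q [-0.56  0.19  1.63 -0.    1.32 -0.38]
t 12.33 pos [ 0.4742 -0.2136  0.2012] yaw -10.07 z [ 0.0032 -0.0021 -1.    ] F [-0.53 -0.35 -1.42] w 0.0421 q [-0.56  0.19  1.63 -0.    1.32 -0.38]
1788 ((0.47235673666000366, -0.2123885154724121), 0.03959663584828377)
wrist10 bar-top level x [0.4502 0.4513 0.4793 0.5006 0.5017] 6383
head 575 [ 0.4612336  -0.23899893  0.05072418] [ 0.48807719 -0.2050482   0.08373286] [ 0.47375593 -0.21245509  0.06683709]
wrist12 bar-top level x [0.4518 0.4528 0.4754 0.4973 0.5   ] 8235
head 564 [ 0.46207293 -0.22441022  0.05028187] [ 0.48514647 -0.20385373  0.08356469] [ 0.47435522 -0.21099358  0.06598488]
```

View pics/side12.png

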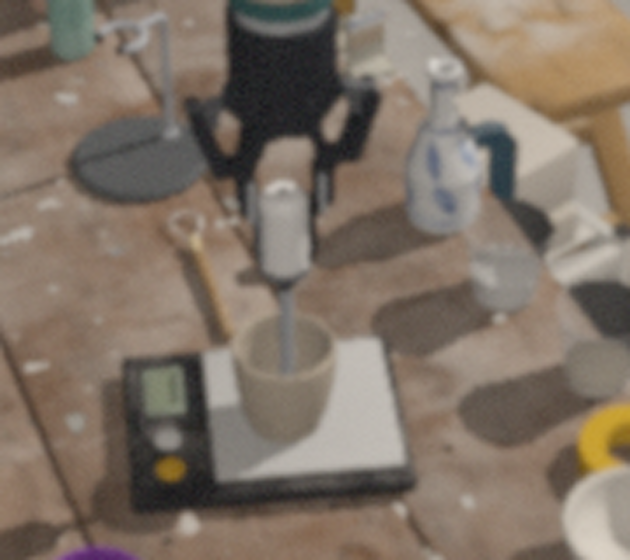

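```bash
python3 - <<'E'
from plan import *
from rig import workorder
st(); print(workorder.sign_off()); st()
E
```

```text
t 12.33 pos [ 0.4742 -0.2136  0.2012] yaw -10.07 z [ 0.0032 -0.0021 -1.    ] F [-0.53 -0.35 -1.42] w 0.0421 q [-0.56  0.19  1.63 -0.    1.32 -0.38]
the job is handed in; nothing more can be done
None
the job is handed in; nothing more can be done
```

The mixer is in the batching cup with its switch squeezed in. I handed the job in at 12.3 s, still holding it at a 45 N grip. I got no verdict.

**What I did:** I gripped the mixer across the switch bar and strip, holding the fingers at about 48.5 mm so the bar was only pressed about 1.5 mm. I lifted it straight out of the stand and carried it over. The head went down into the cup on the scale, and only then did I squeeze.

**Last checks:**
- **Position:** the head is about 2 mm off the cup's axis, by the wrist camera. Its foot is about 30 mm above the cup's underside, worked out from the arm pose.
- **Clearance:** the wrist force stayed steady at about the mixer's own weight, so nothing suggests it touches the cup.
- **Upright:** the tool is tilted less than 0.3 degrees.
- **Cup:** the rim measures within about 1.5 mm of where it stood at the start, inside the 2 mm calibration error.
- **Neighbours:** I touched none of them. I did not measure their positions again afterwards.

**One disagreement:** the finger opening settled at 42.1 mm, where I expected 44 mm with the bar fully in. I put this down to the pads compressing. I had no direct reading of the bar's travel, so "fully in" rests on that opening, the grip force, and the bar looking clearly pressed in the wrist picture.

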